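# Test and reset the residual-current breaker of a laboratory bench supply

### The arm

A 6-joint arm with a two-finger parallel gripper is mounted at the origin on the work surface. World frame = base frame: x ahead of the robot, y to its left, z up, the work surface at z = 0. Lengths are in m, angles in degrees, forces in N, time in s.
With the tool pointing down it reaches from about 0.425 to 0.95 m from the base axis. Payload 3.5 kg.
Tool frame: the origin (TCP) lies midway between the tips of the shut fingers; the grasp point (between the pads) lies ctrl.tcp_to_grasp behind it (ctrl.tcp_to_grasp is the distance from the TCP to the grasp point, in m); z points along the fingers, y is the direction in which the jaws open and shut (so a half turn about z gives the same grasp; the last joint's range is limited). The gripper opens to 85 mm and grips with 20 to 120 N. Pads are 22 mm wide; open, the fingers measure 114 mm over their backs; the gripper's body (76 mm by 85 mm) begins 54 mm behind the grasp point. The pads swing forward as they close: fully open they stand 13 mm farther back than shut.
Start: joints at [63.656, 16.404, 90.338, -0, 73.258, -8.594], TCP at [0.206, 0.643, 0.231] pointing down, gripper open.
Joint ranges: [-158.93, 158.93], [-51.34, 127.21], [12.03, 142.37], [-87.48, 267.48], [13.55, 161.25], [-162.69, 162.69]. Speed limits (degrees/s): [159.86, 159.86, 180, 180, 180, 180].

### API

Orientations are given as a 3x3 rotation matrix whose columns are the frame's x, y, z axes.
In Python, from workcell import ctrl gives the robot as it stands.
- The arm moves only by the tool step_arm, never from a script. Its argument "steps" is a list of rows, each a list of 3 entries, a list of its own where there are three numbers: the turn, a rotation vector about the tool's x, y, z in units of 6 degrees (1.0 is 6 degrees), then the shift along the tool's x, y, z in mm, then the opening, from -1 (shut) to 1 (fully open). In form: [[[rx, ry, rz], [tx, ty, tz], hand], ...]. A call has exactly 8 rows; each row shifts and turns the commanded pose from where the row before left it, along the tool's axes as they then stand; what a row does not reach is not made up. A row lasts 1/10 s, in which the tool goes at most 50 mm and 8.59 degrees, less where a joint would pass 70% of its speed; a pose out of reach is approached as far as the arm can. A call is refused whole if a number of a shift passes 50 or a number of a turn 1, either way. A call with a gripper value outside its range is refused whole. The fingers move at their own pace and stop on an object; "force" is the grip in N (left out, the last holds). Time passes only in rows, so rows that do not move let the fingers close, or fill a call up. It gives the time, the measured TCP pose, the force and the opening at its end, in the units of the state.
- ctrl.get_state(): the state, without advancing time (a new reading comes with each control period).
- ctrl.read_camera(name): name is "side" or "top" or "wrist"; returns a dict with "frame" (400x640x3 uint8, red, green, blue), "range_z" (400x640 float32, m along the optical axis (not along the pixel's ray), 0 where there is no reading), "K" (3x3 intrinsics, pixels), "T" (4x4, takes a point from camera to world coordinates). Camera axes: x right, y up, looking along -z (the intrinsics and any distortion apply to the point x, -y, -z); pixel columns grow to the right and rows downward; lengths in m; the calibration is good to about 2 mm. The wrist camera is an equidistant fisheye: a pixel r from the principal point sees the ray r / f radians off the axis. A picture is of the moment at which its call begins.
- ctrl.sign_off(): hands the job in, once; it reports no verdict.
The state is a dict: "t": time; "joints": joint angles; "joint_velocities": joint speeds; "joint_efforts": joint torques, N m; "eef_pos": TCP position; "eef_rot": TCP orientation; "ft_force": force on the tool from outside, world axes, zero at the start; "ft_torque": the same for the moment, N m; "gripper_width": finger opening in m.
Only numpy, scipy, OpenCV 4.12 (cv2) and the standard library are available. Lean on these libraries where they do the work, as an engineer would, in place of code of your own. Each camera call takes 0.05 s, during which the arm holds its last target.

### The job

Test the bench supply's residual-current breaker, the module with the round test button beside its tall lever: press the button until the lever drops, then lift the lever back up until it latches and stays up by itself, with the button sprung back out. Press the button with no more than fingertip force (well under 30 N), leave the neighbouring breaker switched on (its toggle up) and leave the plate, tip box and bottle where they stand.

Things in the scene. Friction and masses are not known exactly. Their poses are not given: they have to be found in the camera images.
- console: Bench supply console, fixed: grey base 190 x 210 x 10 mm with two modules side by side (each 104 x 90 mm in plan) and, along its far side, a white outlet box 55 x 210 mm, 62 mm high. Origin on the table under the middle of the two modules; x points away from the front (low) edge, towards the outlet box, y to the left, z up.
- rcd: White residual-current breaker module, in the left or the right place of the console. Origin at the centre of its underside (10 mm above the table), axes as the console's. Its top face slopes 25 degrees: low at the front (-x), high at the back (+x); face centre 75 mm above the origin. On it: a tall grey lever (centre line at y = +22 mm, in a dark slot) and a round grey push button (y = -24 mm), both at the middle of the slope.
- button_top (a point): Centre of the button's round top, 17 mm across, standing 12 mm proud of the face inside a 25 mm, 3 mm high collar; the point's z axis is the outward normal of the sloping face (tilted 25 degrees from vertical towards the module's -x). Press against z; pressing straight down also works.
- test_button (a joint): Travel of the test button, m: 0 sprung out, grows as pressed, at most 0.0105. The cap first moves freely against a light spring (1.2 N rising 0.12 N/mm), then meets the latch (1.4 N more, rising 0.35 N/mm); the lever drops about 4 mm of travel in on some units and up to 8 mm on others, at a total of 4 to 6 N - it cannot be seen beforehand. About 1.5 mm after that the button meets a hard stop. It springs back when let go.
- lever_pivot (a point): Centre of the lever's hinge, 10 mm beneath the sloping face; the hinge axis is the module's y. Lift the dropped lever by its front (lower) side, from below or swinging with it; pushing level against its outer end can jam by friction.
- lever_tip (a point): Middle of the lever's outer end, 45 mm from the pivot. The lever is 18 mm wide (y) and 8 mm thick; its outer 14 mm are a grip 22 mm wide and 12 mm thick. Latched it stands nearly upright (4 degrees past vertical, towards the back); dropped it lies towards the front (-x), 48 degrees from vertical, its tip 30 mm higher than the pivot and 33 mm in front of it. The button's edge is 26 mm to its side.
- rcd_lever (a joint): Lever angle, rad: 0 latched up, 0.9 dropped; it grows as the tip moves to the front. A spring drives it down (0.12 N m when dropped, up to 0.25 N m on the way up; about 6 N square to the lever at its tip). Lifting it slightly past 0 (end stop at -0.1) makes it catch; let go earlier and it drops again. It catches only while the button is not pressed. Pulling it down while latched does nothing: only the button frees it.
- toggle_top (a point): Middle of the top bar (62 x 7 mm) of the neighbouring three-pole breaker's low toggle; it stands about 14 mm above that module's face. That module is the same shell, without button; it sits in the other place.
- breaker_toggle (a joint): Angle of the neighbouring toggle, rad: 0 up (on), 0.8 down towards the front (off).
- well_plate: Bystander: loose white well plate 86 x 128 x 41 mm, origin under its centre.
- tip_box: Bystander: loose pipette-tip box 87 x 122 x 67 mm, blue with a white lid, origin under its centre.
- bottle: Bystander: loose white bottle, 64 mm across, 110 mm high, origin under its centre.

How it is judged (in metres and radians):
On the way, in this order (a step that is already met when the one before it is completed fails the run):
1. the test button has been pressed and the lever has dropped (value of joint rcd_lever above 0.75 rad), for 0.1 s.
2. the lever is back up and stays there untouched (value of joint rcd_lever below 0.1 rad and contact force between each of the arm, the fingers and rcd below 0.1 N), for 0.3 s.
At the end, for the whole second after the job is handed in: The residual-current breaker's lever is latched up (within 0.1 rad), its button is sprung out (within 1.5 mm) and the neighbouring toggle is still up (within 0.15 rad); plate, tip box and bottle stand upright within 20 mm of where they started (value of joint rcd_lever below 0.1 rad and value of joint test_button below 0.0015 m and value of joint breaker_toggle below 0.15 rad and distance of each of well_plate, tip_box, bottle from where it was at the start of the episode below 0.02 m and angle between each of well_plate, tip_box, bottle's own z axis and vertical below 0.2 rad); the robot touches nothing.
It fails at once if the button is pushed with more than 30 N (contact force between any of the fingers, the arm and test_button above 30 N).
It fails at once if the neighbouring breaker is switched off (value of joint breaker_toggle above 0.4 rad).
It fails at once if a bystander is moved by more than 20 mm or tipped (distance of any of well_plate, tip_box, bottle from where it was at the start of the episode above 0.02 m or angle between any of well_plate, tip_box, bottle's own z axis and vertical above 0.5 rad).
It also fails if it takes over 43 s, if anything falls off the work surface, if the arm or the gripper's body presses on something with over 40 N, if the wrist force passes 120 N, or if a joint passes its speed limit or range.

## Working session

There is one attempt and no reset: what is moved stays moved. The work goes in short steps, Python scripts to look and compute and a tool call to move; the robot and the scene stay as the last step left them, time stands still between calls to the robot, and variables do not carry over. Pictures are saved under pics/ and viewed, and the job is handed in when it is done.

Besides the shell and the picture viewer there is one more tool, called after "Call:" as name([rows], argument=value, ...), one row to a line, values as JSON. step_arm: Moves the arm, as the interface text tells. Its arguments: {"type":"object","properties":{"steps":{"type":"array","items":{"type":"array"}},"force":{"type":"number"}},"required":["steps"]}

```bash
ls; mkdir -p pics
python3 - <<'E'
from workcell import ctrl
import cv2,numpy as np
s=ctrl.get_state()
for k in s: print(k,np.round(s[k],4).tolist())
print(ctrl.tcp_to_grasp)
for n in ["side","top","wrist"]:
    c=ctrl.read_camera(n); cv2.imwrite(f"pics/{n}0.png",c["frame"][:,:,::-1]); np.savez(f"pics/{n}0.npz",**c)
    print(n,c["K"].tolist(),np.round(c["T"],3).tolist())
E
```

```text
pics
t 0.0
joints [63.6559, 16.4546, 90.4228, 0.0006, 73.2582, -8.5952]
joint_velocities [0.042, -0.0383, -0.0062, -0.0022, -0.0918, 0.0146]
joint_efforts [-0.0004, -40.5991, -29.2626, -0.0002, 0.0059, 0.0]
eef_pos [0.2055, 0.6423, 0.2299]
eef_rot [[-0.9524, 0.3048, -0.0011], [0.3049, 0.9524, -0.0021], [0.0004, -0.0023, -1.0]]
ft_force [0.3083, 0.1708, 0.4416]
ft_torque [-0.0564, 0.0295, 0.0028]
gripper_width 0.0854
0.0187
side [[427.465466967898, 0.0, 321.9382276736352], [0.0, 427.465466967898, 204.66669222848304], [0.0, 0.0, 1.0]] [[-0.942, 0.184, -0.282, 0.362], [-0.336, -0.518, 0.786, 0.852], [-0.002, 0.835, 0.55, 0.664], [0.0, 0.0, 0.0, 1.0]]
top [[414.00321930100836, 0.0, 316.67689604924146], [0.0, 414.00321930100836, 194.25100984024544], [0.0, 0.0, 1.0]] [[0.025, 0.998, -0.062, 0.58], [-1.0, 0.025, -0.008, 0.05], [-0.007, 0.062, 0.998, 1.035], [0.0, 0.0, 0.0, 1.0]]
wrist [[309.70691628693146, 0.0, 321.42679479752763], [0.0, 309.70691628693146, 201.0789224535163], [0.0, 0.0, 1.0]] [[0.304, -0.901, -0.308, 0.127], [0.953, 0.287, 0.1, 0.668], [-0.002, -0.324, 0.946, 0.373], [0.0, 0.0, 0.0, 1.0]]
```

View pics/side0.png

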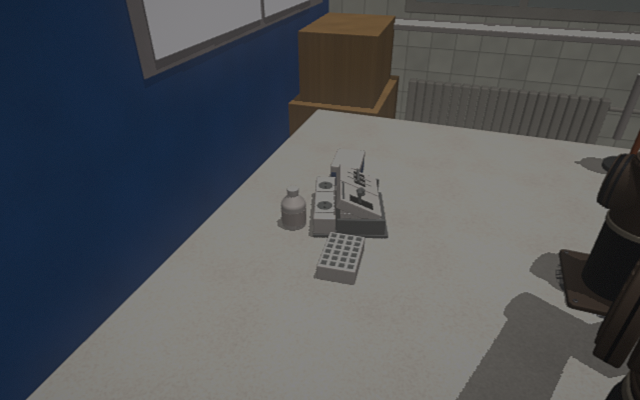

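View pics/top0.png

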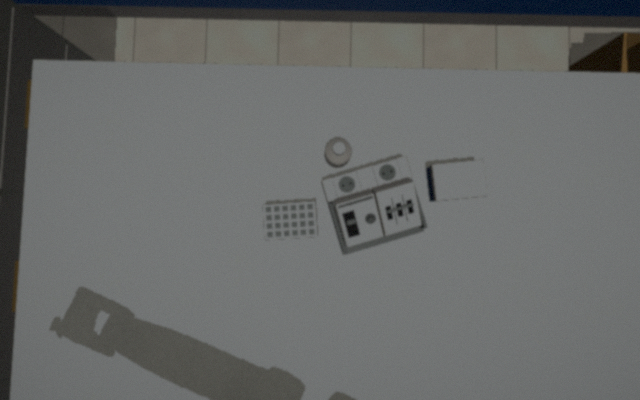

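View pics/wrist0.png

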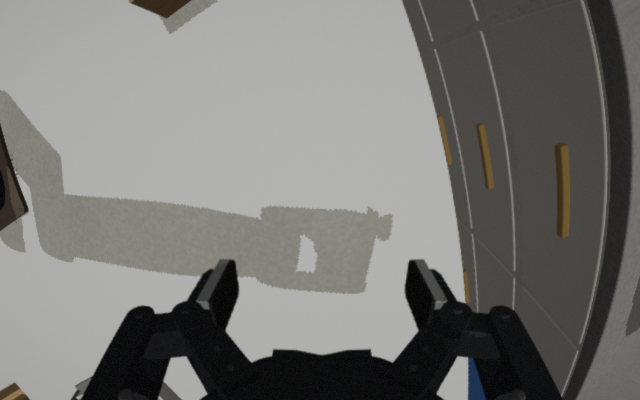

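```bash
cat > h.py <<'E'
import numpy as np,cv2
def load(n): 
    d=np.load(f"pics/{n}.npz"); return d["frame"],d["range_z"],d["K"],d["T"]
def px2w(u,v,z,K,T):
    p=np.array([(u-K[0,2])/K[0,0]*z,-(v-K[1,2])/K[1,1]*z,-z*np.ones_like(np.asarray(u,float))])
    return (T[:3,:3]@p.reshape(3,-1)).T+T[:3,3]
def plane(u,v,h,K,T):
    d=T[:3,:3]@np.array([(u-K[0,2])/K[0,0],-(v-K[1,2])/K[1,1],-1.0]); t=(h-T[2,3])/d[2]
    return T[:3,3]+t*d
def proj(P,K,T):
    p=T[:3,:3].T@(np.asarray(P)-T[:3,3]); return np.array([K[0,2]+K[0,0]*p[0]/-p[2],K[1,2]-K[1,1]*p[1]/-p[2]])
E
python3 - <<'E'
from h import *
f,r,K,T=load("top0")
cv2.imwrite("pics/topz.png",cv2.resize(f[140:265,300:440,::-1],None,fx=5.5,fy=4.7999,interpolation=cv2.INTER_CUBIC)) if 0 else cv2.imwrite("pics/topz.png",cv2.resize(f[145:260,310:450,::-1],None,fx=5,fy=5,interpolation=cv2.INTER_CUBIC))
f,r2,K2,T2=load("side0")
cv2.imwrite("pics/sidez.png",cv2.resize(f[140:245,270:400,::-1],None,fx=5,fy=5,interpolation=cv2.INTER_CUBIC))
vv,uu=np.mgrid[0:400,0:640]
W=px2w(uu.ravel(),vv.ravel(),r.ravel(),K,T).reshape(400,640,3)
np.set_printoptions(linewidth=250,precision=0,suppress=True)
print((W[150:260:4,315:440:5,2]*1000))
E
```

```text
[[  -1.   -0.   69.   81.  110.  111.   87.   71.   -0.    1.   -2.    1.   -1.   -3.    1.    2.    2.    3.    1.   -2.   -1.    3.   -3.   -1.    1.]
 [   4.   -3.   65.   82.   99.  109.   83.   69.   -0.   -1.    0.   -2.    1.    2.   -3.   -2.    3.    1.   -0.    0.    1.    1.   -1.    3.    1.]
 [  -0.    0.   38.   77.   81.   85.   75.    2.   -0.   -1.   -1.   -2.    2.    1.   -2.   -3.   56.   60.   60.    0.   -1.   -2.   -1.   -3.   -2.]
 [  -1.   -2.    4.   61.   76.   76.   67.    1.    1.    0.   -3.    0.    0.    3.   62.   60.   61.   60.   63.   -6.   -0.   -3.   -1.   -1.   -0.]
 [  -1.   -2.   -0.    2.   37.   36.    1.   -1.    3.    0.   -1.   60.   62.   59.   61.   62.   62.   59.   60.   -2.   -2.   -2.    1.   52.   64.]
 [  -1.   -3.    1.   -2.   -0.    1.    0.   -1.   61.   61.   60.   61.   59.   61.   62.   62.   64.   61.   61.   -5.    3.   -2.   -1.   51.   66.]
 [  -0.   -1.   -2.   -0.   -1.   -1.   59.   58.   62.   60.   62.   63.   64.   64.   60.   64.   62.   58.   60.   60.   -1.   -2.   -1.   40.   63.]
 [   0.   -2.   -1.   59.   6
[... 2484 characters left out ...]
6.    8.   10.   11.   11.   -0.   -0.   -4.   -1.    2.    1.    1.   -1.    3.    1.]
 [  -3.    3.    0.    2.   -4.   10.   12.   61.    8.   10.   11.   12.    1.   -1.   -3.    2.   -1.   -1.    2.   -1.   -1.   -0.    3.   -2.    1.]
 [  -2.    1.   -1.    1.   -1.   -1.   51.   10.    9.   -1.   -4.   -3.   -4.    0.   -1.    0.   -2.   -1.   -2.   -0.   -3.   -4.   -0.   -1.    1.]
 [  -2.    3.   -1.   -4.    2.    3.   10.   -3.   -2.    2.    1.   -0.   -4.    1.    4.    1.    1.    0.   -1.    1.    2.   -1.    0.   -1.   -2.]
 [  -5.   -2.   -0.   -3.    3.   -2.    1.   -0.   -3.   -5.    1.    0.    3.   -1.    1.   -1.    0.   -3.    4.   -1.   -3.   -1.   -1.   -0.    2.]]
```

View pics/topz.png

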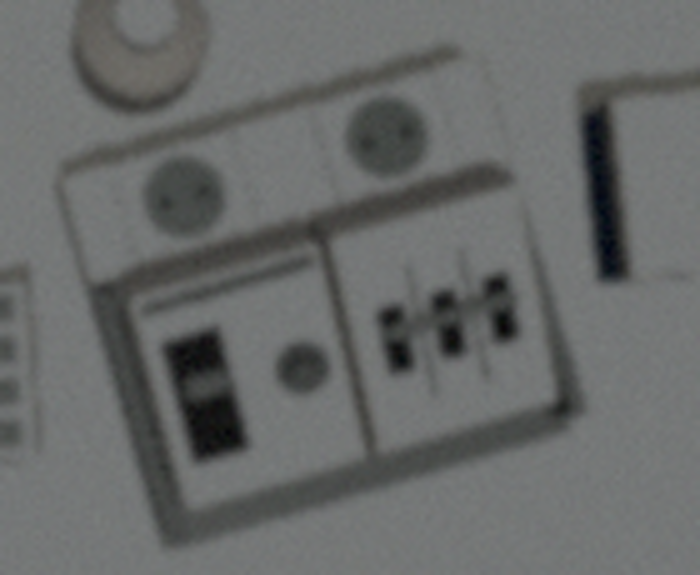

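View pics/sidez.png

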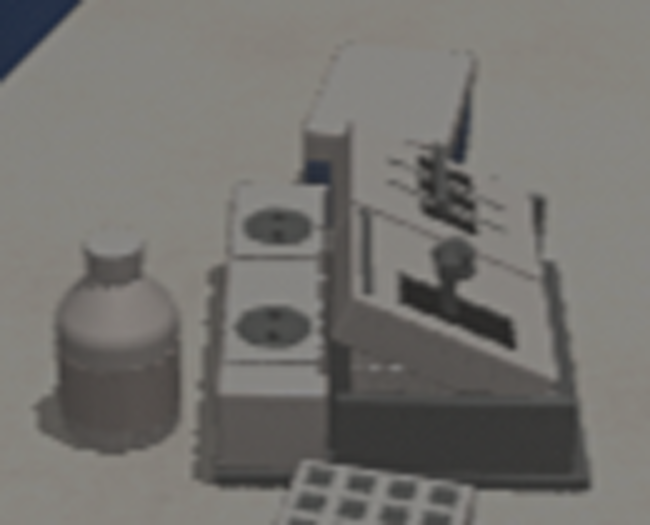

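Run:
```python
from h import *
np.set_printoptions(precision=4,suppress=True)
f,r,K,T=load("top0")
vv,uu=np.mgrid[0:400,0:640]
W=px2w(uu.ravel(),vv.ravel(),r.ravel(),K,T).reshape(400,640,3)
sub=np.zeros((400,640),bool); sub[160:255,318:430]=1
fg=(W[:,:,2]>0.05)&(W[:,:,2]<0.3)&sub
# exclude bottle/others by largest comp
n,l,st,_=cv2.connectedComponentsWithStats(fg.astype(np.uint8),connectivity=4); i=1+np.argmax(st[1:,4]); m=l==i
box=m&(abs(W[:,:,2]-.061)<.006)
P=W[box][:,:2]
# upper-left part: keep biggest comp
n,l,st,_=cv2.connectedComponentsWithStats(box.astype(np.uint8),connectivity=4); i=1+np.argmax(st[1:,4]); P=W[l==i][:,:2]
print("box rect",cv2.minAreaRect((P*1000).astype(np.float32)))
F=m&(W[:,:,2]>.064)&(W[:,:,2]<.115); P=W[F]
print("modules rect",cv2.minAreaRect((P[:,:2]*1000).astype(np.float32)))
# plane fit
A=np.c_[P[:,:2],np.ones(len(P))]; 
w=np.ones(len(P),bool)
for _ in range(5):
    c=np.linalg.lstsq(A[w],P[w,2],rcond=None)[0]; w=abs(P[:,2]-A@c)<.004
print("slope deg",np.degrees(np.arctan(np.hypot(*c[:2]))),"uphill yaw",np.degrees(np.arctan2(c[1],c[0])))
g=cv2.cvtColor(f,cv2.COLOR_RGB2GRAY)
print("light",np.median(g[F]))
d=((g<95)&F&(uu>335)).astype(np.uint8)
for t in (60,75,85):
    n,l,st,ce=cv2.connectedComponentsWithStats(((g<t)&m).astype(np.uint8))
    print(t,[(s.tolist(),np.round(q,1).tolist()) for s,q in zip(st[1:],ce[1:]) if s[4]>8])
```

```text
box rect ((681.447509765625, -58.53221130371094), (54.83687210083008, 209.21702575683594), 17.976228713989258)
modules rect ((624.7994995117188, -72.72982788085938), (163.90342712402344, 192.93966674804688), 18.48805046081543)
slope deg 24.355879461919322 uphill yaw 18.193015279126158
light 109.0
60 [([407, 200, 4, 5, 15], [408.4, 202.1]), ([397, 204, 4, 4, 14], [398.4, 205.3]), ([386, 207, 5, 4, 14], [387.8, 208.4]), ([408, 206, 5, 7, 23], [410.2, 209.3]), ([398, 209, 5, 7, 27], [399.8, 212.2]), ([343, 211, 16, 26, 224], [350.5, 223.8]), ([387, 213, 5, 6, 24], [389.3, 215.3]), ([367, 215, 7, 6, 27], [369.6, 217.0])]
75 [([381, 166, 13, 13, 132], [387.1, 171.9]), ([341, 178, 13, 13, 108], [346.7, 183.9]), ([373, 179, 38, 20, 141], [390.1, 185.1]), ([334, 190, 38, 15, 130], [351.9, 196.1]), ([396, 200, 18, 16, 138], [404.2, 207.6]), ([386, 206, 7, 13, 64], [388.9, 212.2]), ([343, 211, 16, 26, 281], [350.7, 223.6]), ([366, 214, 9, 9, 64], [370.0, 218.0]), ([421, 214, 5, 14, 31], [422.8, 220.8]), ([381, 221, 3, 8, 10], [381.7, 224.8])]
85 [([380, 165, 15, 15, 176], [386.9, 172.0]), ([339, 177, 15, 15, 172], [346.3, 183.9]), ([334, 178, 78, 56, 460], [371.9, 194.3]), ([340, 197, 32, 10, 56], [356.6, 201.1]), ([385, 200, 29, 20, 266], [399.2, 209.0]), ([419, 204, 7, 24, 60], [422.0, 217.5]), ([342, 210, 18, 28, 307], [350.6, 223.6]), ([365, 214, 11, 9, 73], [370.0, 218.0])]
```

Run:
```python
from h import *
np.set_printoptions(precision=4,suppress=True)
f,r,K,T=load("top0"); fs,rs,Ks,Ts=load("side0")
yaw=np.radians(18.0); R=np.array([[np.cos(yaw),-np.sin(yaw),0],[np.sin(yaw),np.cos(yaw),0],[0,0,1]])
b=plane(370.0,218.0,.095,K,T); off=np.array([-.0050,-.024,.085+.0109]);off[2]=.0959
O=b-R@off; print("button",b,"rcd O(button)",O)
# outlet: box centre in console frame
c=R.T@(np.array([.6814,-.0585,0])-O); print("box centre in rcd frame",c)
for o in (O,):
  o=o.copy();o[2]=.01
  for nm,p in dict(button=[-.0051,-.024,.0859],tip=[.0073,.022,.1108],pivot=[.0042,.022,.0659],c1=[-.052,.045,.0508],c2=[.052,.045,.0992],c3=[.052,-.045,.0992],c4=[-.052,-.045,.0508]).items():
    P=o+R@np.array(p); print(nm,P,proj(P,K,T),proj(P,Ks,Ts), (proj(P,K,T)-[310,145])*5,(proj(P,Ks,Ts)-[270,140])*5)
```

```text
button [ 0.5878 -0.0646  0.095 ] rcd O(button) [ 0.5852 -0.0402 -0.0009]
box centre in rcd frame [ 0.0859 -0.0471  0.0009]
button [ 0.5877 -0.0646  0.0959] [370.0614 218.0405] [359.6025 188.2039] [300.3071 365.2027] [448.0126 241.0197]
tip [ 0.5853 -0.017   0.1208] [349.8153 218.538 ] [355.8434 189.1546] [199.0767 367.6899] [429.2172 245.7729]
pivot [ 0.5824 -0.018   0.0759] [348.7805 219.8929] [356.3322 204.5119] [193.9027 374.4644] [431.661  322.5595]
c1 [ 0.5218 -0.0135  0.0608] [345.8604 245.7765] [379.1828 215.0439] [179.3021 503.8827] [545.9138 375.2197]
c2 [0.6207 0.0187 0.1092] [333.8071 202.3052] [337.4833 197.9514] [119.0354 286.5259] [337.4165 289.757 ]
c3 [ 0.6485 -0.0669  0.1092] [372.3009 190.865 ] [337.4234 179.327 ] [311.5046 229.325 ] [337.117 196.635]
c4 [ 0.5496 -0.0991  0.0608] [382.6766 234.7855] [376.3582 195.681 ] [363.3829 448.9276] [531.7912 278.405 ]
```

Call:
step_arm([
  [[0, 0, 0], [-33, -36, 0], -1],
  [[0, 0, 0], [-33, -36, 0], -1],
  [[0, 0, 0], [-33, -36, 0], -1],
  [[0, 0, 0], [-33, -36, 0], -1],
  [[0, 0, 0], [-33, -36, 0], -1],
  [[0, 0, 0], [-33, -36, 0], -1],
  [[0, 0, 0], [-33, -36, 0], -1],
  [[0, 0, 0], [-33, -36, 0], -1],
], force=60)

```text
t: 0.95
eef_pos: [0.3696, 0.2862, 0.2312]
eef_rot: [[-0.953, 0.304, 0.0], [0.304, 0.953, -0.0], [-0.0, 0.0, -1.0]]
ft_force: [1.6, 1.3, -0.1]
gripper_width: 0.0002
```

Call:
step_arm([
  [[0, 0, 0], [-33, -36, 0], -1],
  [[0, 0, 0], [-33, -36, 0], -1],
  [[0, 0, 0], [-33, -36, 0], -1],
  [[0, 0, 0], [-33, -36, 0], -1],
  [[0, 0, 0], [-33, -36, 0], -1],
  [[0, 0, 0], [-33, -36, 0], -1],
  [[0, 0, 0], [-33, -36, 0], -1],
  [[0, 0, 0], [-20, -20, 0], -1],
])

```text
t: 1.75
eef_pos: [0.5262, -0.0507, 0.2311]
eef_rot: [[-0.952, 0.308, 0.0], [0.308, 0.952, -0.001], [-0.0, -0.001, -1.0]]
ft_force: [0.2, -0.1, 0.8]
gripper_width: 0.0001
```

Call:
step_arm([
  [[0, 0, -1], [0, 0, 0], -1],
  [[0, 0, -1], [0, 0, 0], -1],
  [[0, 0, -1], [0, 0, 0], -1],
  [[0, 0, -1], [0, 0, 0], -1],
  [[0, 0, -1], [0, 0, 0], -1],
  [[0, 0, -0.95], [0, 0, 0], -1],
  [[0, 0, 0], [0, 0, 0], -1],
  [[0, 0, 0], [0, 0, 0], -1],
])

```text
t: 2.55
eef_pos: [0.5253, -0.0474, 0.2311]
eef_rot: [[-0.952, -0.306, -0.0], [-0.306, 0.952, 0.0], [0.0, 0.0, -1.0]]
ft_force: [-0.6, 0.3, -0.1]
gripper_width: -0.0
```

Run:
```python
from workcell import ctrl
import cv2,numpy as np
s=ctrl.get_state()
for k in ("t","joints","eef_pos","eef_rot","ft_force"): print(k,np.round(s[k],4).tolist())
for n in ["wrist","side"]:
    c=ctrl.read_camera(n); cv2.imwrite(f"pics/{n}1.png",c["frame"][:,:,::-1]); np.savez(f"pics/{n}1.npz",**c)
    print(np.round(c["T"],3).tolist())
```

```text
t 2.55
joints [-16.1875, -2.3302, 110.9758, 0.001, 71.3822, -124.0164]
eef_pos [0.5253, -0.0474, 0.2311]
eef_rot [[-0.952, -0.3062, -0.0005], [-0.3062, 0.952, 0.0002], [0.0004, 0.0003, -1.0]]
ft_force [-0.5533, 0.3224, -0.146]
[[-0.307, -0.9, -0.308, 0.447], [0.952, -0.29, -0.1, -0.073], [0.0, -0.324, 0.946, 0.374], [0.0, 0.0, 0.0, 1.0]]
[[-0.942, 0.184, -0.282, 0.362], [-0.336, -0.518, 0.786, 0.852], [-0.002, 0.835, 0.55, 0.664], [0.0, 0.0, 0.0, 1.0]]
```

View pics/wrist1.png

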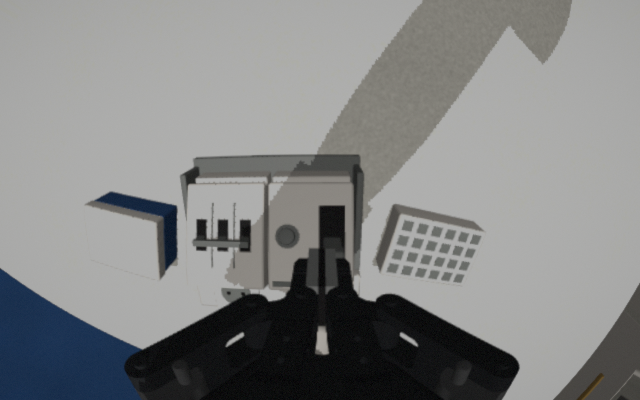

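```bash
cat >> h.py <<'E'
def fray(u,v,K,T):
    dx,dy=(u-K[0,2]),(v-K[1,2]); r=np.hypot(dx,dy)+1e-12; th=r/K[0,0]
    d=np.array([np.sin(th)*dx/r,-np.sin(th)*dy/r,-np.cos(th)]); return T[:3,:3]@d
def fplane(u,v,h,K,T):
    d=fray(u,v,K,T); return T[:3,3]+d*(h-T[2,3])/d[2]
def fproj(P,K,T):
    p=T[:3,:3].T@(np.asarray(P)-T[:3,3]); th=np.arctan2(np.hypot(p[0],p[1]),-p[2]); a=np.arctan2(-p[1],p[0])
    return np.array([K[0,2]+K[0,0]*th*np.cos(a),K[1,2]+K[0,0]*th*np.sin(a)])
E
python3 - <<'E'
from h import *
f,r,K,T=load("wrist1")
c=f[145:305,175:375,::-1]
cv2.imwrite("pics/wz1.png",cv2.resize(c,None,fx=4,fy=4,interpolation=cv2.INTER_CUBIC)[:600])
E
```

```text
(no output)
```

View pics/wz1.png

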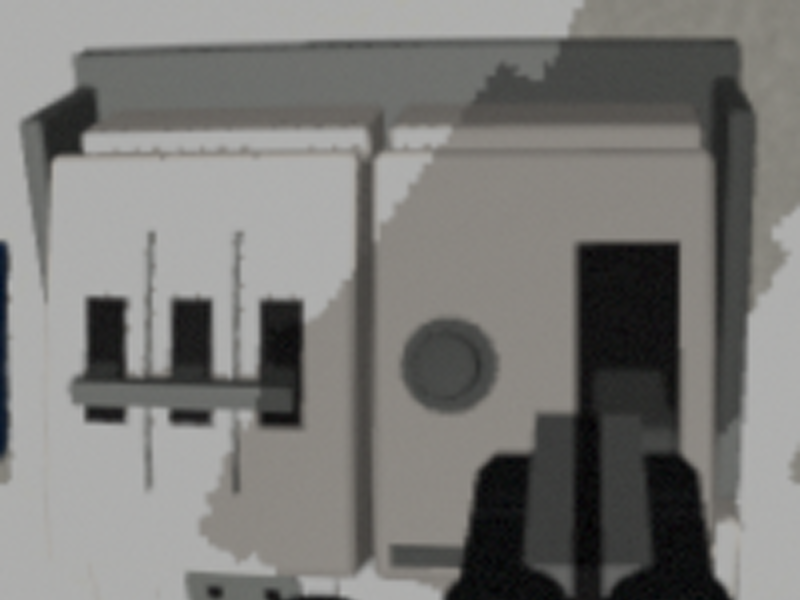

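Run:
```python
from h import *
np.set_printoptions(precision=4,suppress=True)
f,r,K,T=load("wrist1")
yaw=np.radians(18.0); R=np.array([[np.cos(yaw),-np.sin(yaw),0],[np.sin(yaw),np.cos(yaw),0],[0,0,1]])
q=lambda a,b:(a/4+175-.375,b/4+145-.375)
pts=dict(collar=(449,365,[-.0013,-.024,.0777]),cap=(442,365,[-.0051,-.024,.0859]),fl=(375,153,[-.052,-.045,.0508]),fr=(713,152,[-.052,.045,.0508]),bl=(375,575,[.052,-.045,.0992]),levertip=(632,390,None))
for n,(a,b,p) in pts.items():
    if p is None: continue
    u,v=q(a,b); P=fplane(u,v,p[2]+.01,K,T)
    print(n,P,"O:",(P-R@np.array(p))[:2], "depth pt z", (T[2,3]+ (fray(u,v,K,T)*0)[2]))
A=fplane(*q(375,153),.0608,K,T);B=fplane(*q(713,152),.0608,K,T); d=B-A; print("front edge len,yaw",np.linalg.norm(d),np.degrees(np.arctan2(-d[0],d[1])))
A=fplane(*q(78,50),.01,K,T);B=fplane(*q(738,40),.01,K,T); d=B-A; print("base edge",np.linalg.norm(d),np.degrees(np.arctan2(-d[0],d[1])))
```

```text
collar [ 0.5865 -0.0653  0.0877] O: [ 0.5803 -0.0421] depth pt z 0.3737688307204808
cap [ 0.583  -0.0672  0.0959] O: [ 0.5805 -0.0428] depth pt z 0.3737688307204808
fl [ 0.5464 -0.1001  0.0608] O: [ 0.5819 -0.0412] depth pt z 0.3737688307204808
fr [ 0.5189 -0.0152  0.0608] O: [ 0.5823 -0.0419] depth pt z 0.3737688307204808
bl [ 0.6412 -0.0686  0.1092] O: [ 0.5778 -0.0419] depth pt z 0.3737688307204808
front edge len,yaw 0.08922110876063571 17.948465074640946
base edge 0.2055209587615706 17.8868798322381
```

Call:
step_arm([
  [[0, -0.8333, 0], [0, -7.2, 0], -1],
  [[0, -0.8333, 0], [0, -7.2, 0], -1],
  [[0, -0.8333, 0], [0, -7.2, 0], -1],
  [[0, -0.8333, 0], [0, -7.2, 0], -1],
  [[0, -0.8334, 0], [0, -7.2, 0], -1],
  [[0, 0, 0], [4, 0, 35], -1],
  [[0, 0, 0], [4, 0, 30], -1],
  [[0, 0, 0], [4, 0, 28], -1],
])

```text
t: 3.45
eef_pos: [0.5637, -0.0731, 0.1411]
eef_rot: [[-0.863, -0.307, 0.402], [-0.278, 0.952, 0.13], [-0.423, 0.0, -0.906]]
ft_force: [0.6, 0.2, 0.3]
gripper_width: -0.0002
```

Call:
step_arm([
  [[0, 0, 0], [0, 0, 5], -1],
  [[0, 0, 0], [0, 0, 5], -1],
  [[0, 0, 0], [0, 0, 5], -1],
  [[0, 0, 0], [0, 0, 5], -1],
  [[0, 0, 0], [0, 0, 0], -1],
  [[0, 0, 0], [0, 0, 0], -1],
  [[0, 0, 0], [0, 0, 0], -1],
  [[0, 0, 0], [0, 0, 0], -1],
])

```text
t: 4.25
eef_pos: [0.5718, -0.0705, 0.1243]
eef_rot: [[-0.862, -0.308, 0.403], [-0.279, 0.951, 0.13], [-0.423, -0.0, -0.906]]
ft_force: [-0.0, 0.2, -0.2]
gripper_width: 0.0003
```

```bash
cat > look.py <<'E'
import sys
from workcell import ctrl
from h import *
np.set_printoptions(precision=4,suppress=True)
O=np.array([.581,-.0422,.01]); yaw=np.radians(18.0); R=np.array([[np.cos(yaw),-np.sin(yaw),0],[np.sin(yaw),np.cos(yaw),0],[0,0,1]])
tag=sys.argv[1]
s=ctrl.get_state(); p=np.array(s["eef_pos"]); M=np.array(s["eef_rot"])
print("t",s["t"],"joints",np.round(s["joints"],1),"F",np.round(s["ft_force"],2))
print("TCP in rcd",R.T@(p-O)*1000,"rot in rcd\n",R.T@M)
for n,v in dict(button=[-.0051,-.024,.0859],tipdrop=[-.0292,.022,.0959]).items():
    print(n,"in tool mm",M.T@(O+R@np.array(v)-p)*1000)
for n in sys.argv[2:]:
    c=ctrl.read_camera(n); f=c["frame"][:,:,::-1]
    np.savez(f"pics/{n}{tag}.npz",**c)
    if n=="side": f=cv2.resize(f[130:250,260:410],None,fx=5,fy=5,interpolation=cv2.INTER_CUBIC)
    if n=="top": f=cv2.resize(f[145:260,310:450],None,fx=5,fy=5,interpolation=cv2.INTER_CUBIC)
    cv2.imwrite(f"pics/{n}{tag}.png",f)
E
python3 look.py 2 wrist side
```

```text
t 4.25 joints [ -24.4    0.7  122.7   26.    40.4 -149.9] F [-0.04  0.19 -0.19]
TCP in rcd [-17.4665 -24.054  114.2785] rot in rcd
 [[-0.9061  0.001   0.4231]
 [ 0.0007  1.     -0.0008]
 [-0.4231 -0.0005 -0.9061]]
button in tool mm [ 0.8017  0.0789 30.9455]
tipdrop in tool mm [18.4394 46.0508 11.6502]
```

View pics/wrist2.png

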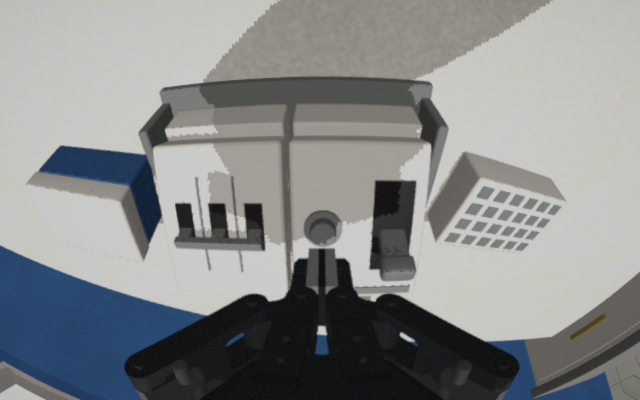

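View pics/side2.png

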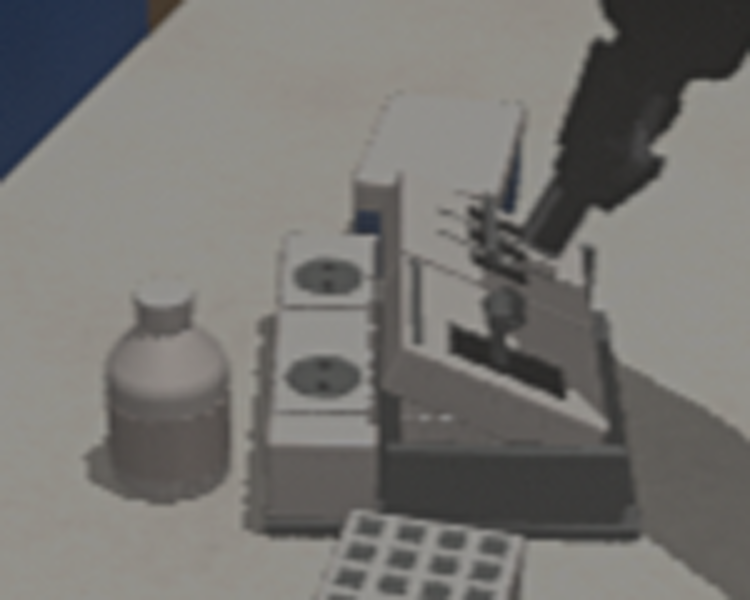

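Run:
```python
from h import *
np.set_printoptions(precision=4,suppress=True)
f,r,K,T=load("wrist2")
cv2.imwrite("pics/wz2.png",cv2.resize(f[190:290,270:430,::-1],None,fx=5,fy=5,interpolation=cv2.INTER_CUBIC))
print(fproj([.5836,-.0666,.0959],K,T))
```

```text
[322.2672 235.9129]
```

View pics/wz2.png

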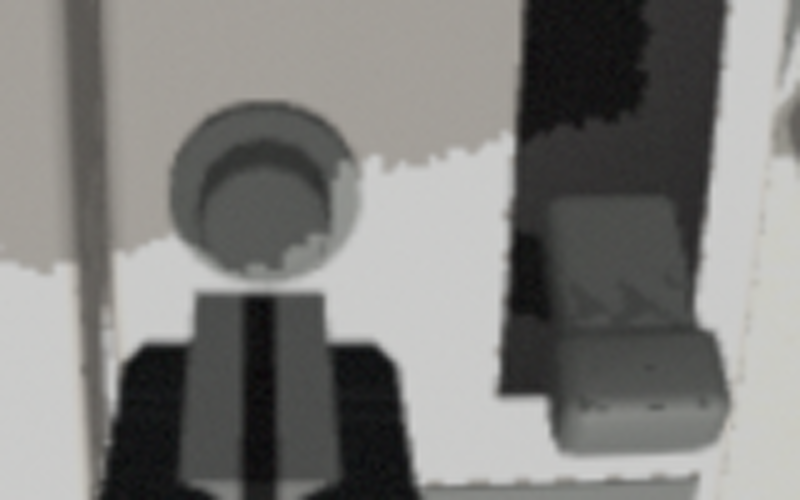

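Call:
step_arm([
  [[0, 0, 0], [0.5, 0, 6], -1],
  [[0, 0, 0], [0.5, 0, 6], -1],
  [[0, 0, 0], [0.5, 0, 6], -1],
  [[0, 0, 0], [0, 0, 4], -1],
  [[0, 0, 0], [0, 0, 2], -1],
  [[0, 0, 0], [0, 0, 1], -1],
  [[0, 0, 0], [0, 0, 0], -1],
  [[0, 0, 0], [0, 0, 0], -1],
])

```text
t: 5.15
eef_pos: [0.5806, -0.0676, 0.1008]
eef_rot: [[-0.862, -0.308, 0.402], [-0.279, 0.951, 0.13], [-0.423, -0.0, -0.906]]
ft_force: [0.5, -0.6, 0.9]
gripper_width: -0.0
```

Call:
step_arm([
  [[0, 0, 0], [0, 0, 1], -1],
  [[0, 0, 0], [0, 0, 1], -1],
  [[0, 0, 0], [0, 0, 1], -1],
  [[0, 0, 0], [0, 0, 1], -1],
  [[0, 0, 0], [0, 0, 1], -1],
  [[0, 0, 0], [0, 0, 1], -1],
  [[0, 0, 0], [0, 0, 0], -1],
  [[0, 0, 0], [0, 0, 0], -1],
])

```text
t: 5.95
eef_pos: [0.5828, -0.0667, 0.0951]
eef_rot: [[-0.862, -0.308, 0.402], [-0.279, 0.951, 0.13], [-0.423, 0.0, -0.906]]
ft_force: [-0.7, -0.5, 0.7]
gripper_width: -0.0001
```

```bash
python3 look.py 3 wrist
```

```text
t 5.95 joints [ -23.4    4.8  122.1   27.6   37.  -151.3] F [-0.67 -0.49  0.72]
TCP in rcd [ -5.8351 -23.9166  85.1219] rot in rcd
 [[-0.9064  0.0008  0.4225]
 [ 0.0007  1.     -0.0003]
 [-0.4225  0.     -0.9064]]
button in tool mm [-0.9951 -0.0828 -0.3946]
tipdrop in tool mm [ 16.6549  45.8993 -19.6543]
```

View pics/wrist3.png

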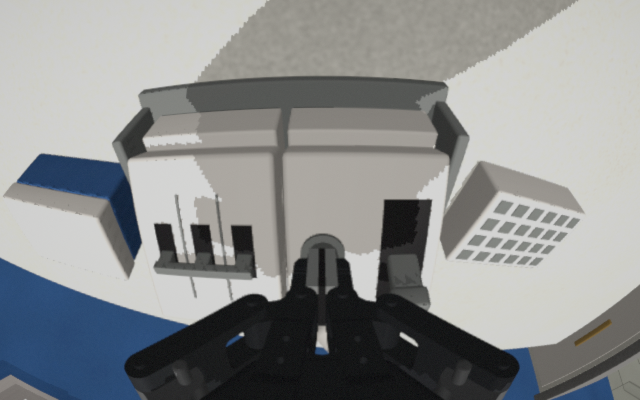

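Call:
step_arm([
  [[0, 0, 0], [0, 0, 0.7], -1],
  [[0, 0, 0], [0, 0, 0.7], -1],
  [[0, 0, 0], [0, 0, 0.7], -1],
  [[0, 0, 0], [0, 0, 0.7], -1],
  [[0, 0, 0], [0, 0, 0.7], -1],
  [[0, 0, 0], [0, 0, 0.5], -1],
  [[0, 0, 0], [0, 0, 0], -1],
  [[0, 0, 0], [0, 0, 0], -1],
])

```text
t: 6.8
eef_pos: [0.5844, -0.0663, 0.0917]
eef_rot: [[-0.862, -0.308, 0.402], [-0.279, 0.951, 0.13], [-0.422, 0.0, -0.906]]
ft_force: [-4.8, -0.3, 5.0]
gripper_width: -0.0001
```

```bash
python3 look.py 4 wrist
```

```text
t 6.8 joints [ -23.3    5.3  122.    27.8   36.7 -151.5] F [-4.79 -0.34  4.97]
TCP in rcd [ -4.2061 -23.9237  81.702 ] rot in rcd
 [[-0.9064  0.0006  0.4225]
 [ 0.0006  1.     -0.0002]
 [-0.4225  0.0001 -0.9064]]
button in tool mm [-0.9635 -0.0764 -4.1825]
tipdrop in tool mm [ 16.683   45.9094 -23.4366]
```

View pics/wrist4.png

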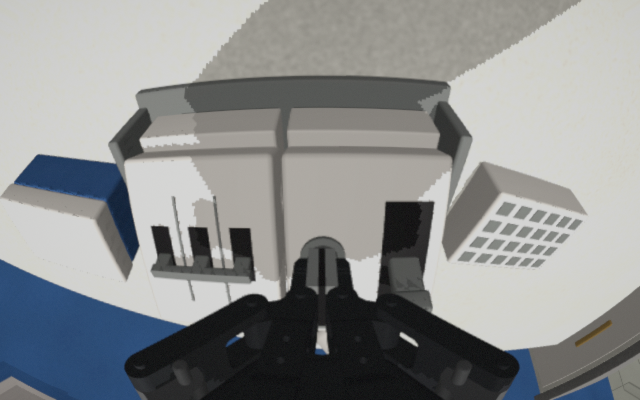

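Call:
step_arm([
  [[0, 0, 0], [0, 0, 0.5], -1],
  [[0, 0, 0], [0, 0, 0.5], -1],
  [[0, 0, 0], [0, 0, 0.5], -1],
  [[0, 0, 0], [0, 0, 0.5], -1],
  [[0, 0, 0], [0, 0, 0], -1],
  [[0, 0, 0], [0, 0, 0], -1],
  [[0, 0, 0], [0, 0, 0], -1],
  [[0, 0, 0], [0, 0, 0], -1],
])

```text
t: 7.65
eef_pos: [0.5853, -0.066, 0.0897]
eef_rot: [[-0.862, -0.308, 0.402], [-0.279, 0.951, 0.13], [-0.423, 0.0, -0.906]]
ft_force: [-3.1, -0.6, 3.7]
gripper_width: -0.0
```

```bash
python3 look.py 5 wrist
```

```text
t 7.65 joints [ -23.2    5.6  122.    28.    36.4 -151.6] F [-3.09 -0.64  3.74]
TCP in rcd [ -3.2566 -23.9341  79.6776] rot in rcd
 [[-0.9063  0.001   0.4227]
 [ 0.0009  1.     -0.0004]
 [-0.4227  0.     -0.9063]]
button in tool mm [-0.9593 -0.0675 -6.4184]
tipdrop in tool mm [ 16.6966  45.9095 -25.6847]
```

View pics/wrist5.png

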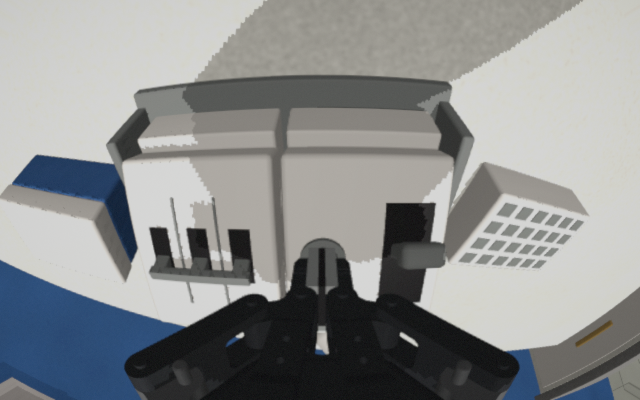

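Call:
step_arm([
  [[0, 0, 0], [0, 0, -5], -1],
  [[0, 0, 0], [0, 0, -10], -1],
  [[0, 0, 0], [0, 0, -20], -1],
  [[0, 0, 0], [0, 0, -15], -1],
  [[0, 0, 0], [20, 0, 0], -1],
  [[0, 0, 0], [20, 10, 0], -1],
  [[0, 0, 0], [18, 18, 0], -1],
  [[0, 0, 0], [0, 18, 0], -1],
])

```text
t: 8.5
eef_pos: [0.4984, -0.0445, 0.1089]
eef_rot: [[-0.864, -0.306, 0.4], [-0.277, 0.952, 0.131], [-0.42, 0.002, -0.907]]
ft_force: [0.9, -0.0, -0.6]
gripper_width: -0.0001
```

```bash
python3 look.py 6 wrist side
```

```text
t 8.5 joints [ -25.3   -8.5  133.2   26.8   39.8 -151.6] F [ 0.94 -0.02 -0.57]
TCP in rcd [-79.3072  23.3204  98.9188] rot in rcd
 [[-0.9074  0.0027  0.4203]
 [ 0.0033  1.      0.0007]
 [-0.4203  0.0021 -0.9074]]
button in tool mm [-62.0184 -47.1456  42.9701]
tipdrop in tool mm [-44.2009  -1.1906  23.8003]
```

View pics/wrist6.png

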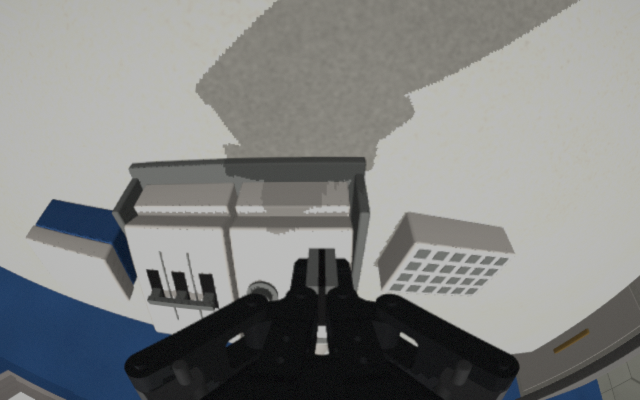

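View pics/side6.png

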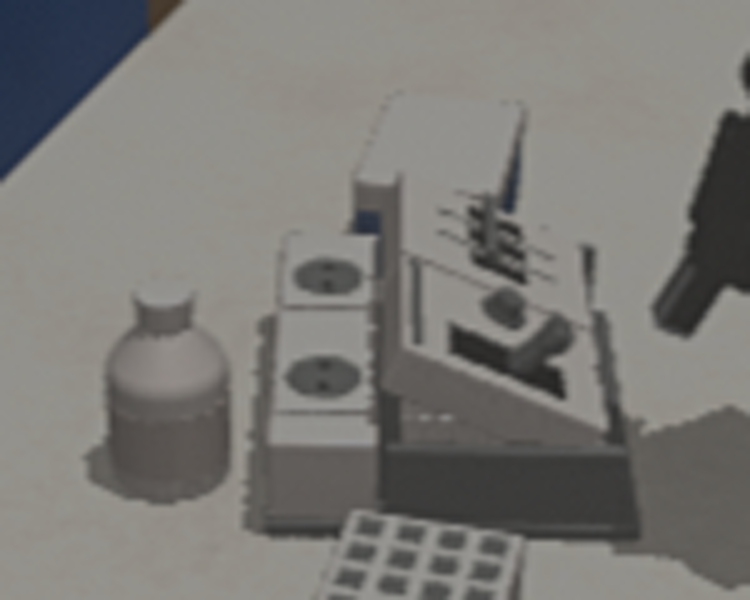

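Call:
step_arm([
  [[0, 0, 0], [0, -0.3, 10], -1],
  [[0, 0, 0], [0, -0.3, 12], -1],
  [[0, 0, 0], [0, -0.3, 12], -1],
  [[0, 0, 0], [0, -0.3, 7], -1],
  [[0, 0, 0], [-6, 0, 0], -1],
  [[0, 0, 0], [-6, 0, 0], -1],
  [[0, 0, 0], [-4, 0, 0], -1],
  [[0, 0, 0], [0, 0, 0], -1],
])

```text
t: 9.4
eef_pos: [0.5329, -0.0365, 0.0814]
eef_rot: [[-0.861, -0.309, 0.404], [-0.28, 0.951, 0.129], [-0.424, -0.002, -0.905]]
ft_force: [-0.3, 0.8, 0.3]
gripper_width: -0.0001
```

```bash
python3 look.py 7 wrist side
```

```text
t 9.4 joints [ -22.4   -0.8  129.8   28.7   34.7 -151.8] F [-0.27  0.83  0.25]
TCP in rcd [-43.9413  20.2684  71.4102] rot in rcd
 [[-0.9055  0.0005  0.4244]
 [-0.0002  1.     -0.0017]
 [-0.4244 -0.0017 -0.9055]]
button in tool mm [-41.3093 -44.272    3.4395]
tipdrop in tool mm [-23.7411   1.6984 -15.9227]
```

View pics/wrist7.png

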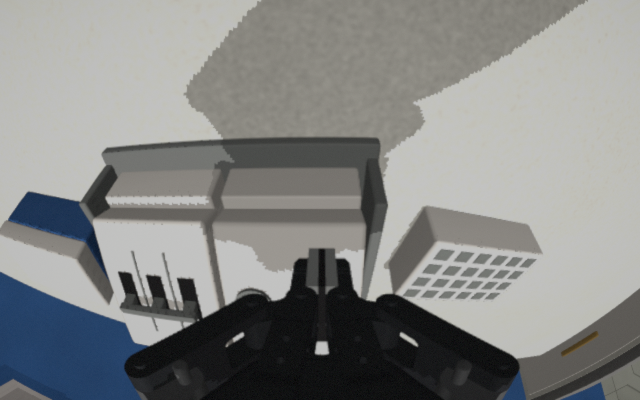

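View pics/side7.png

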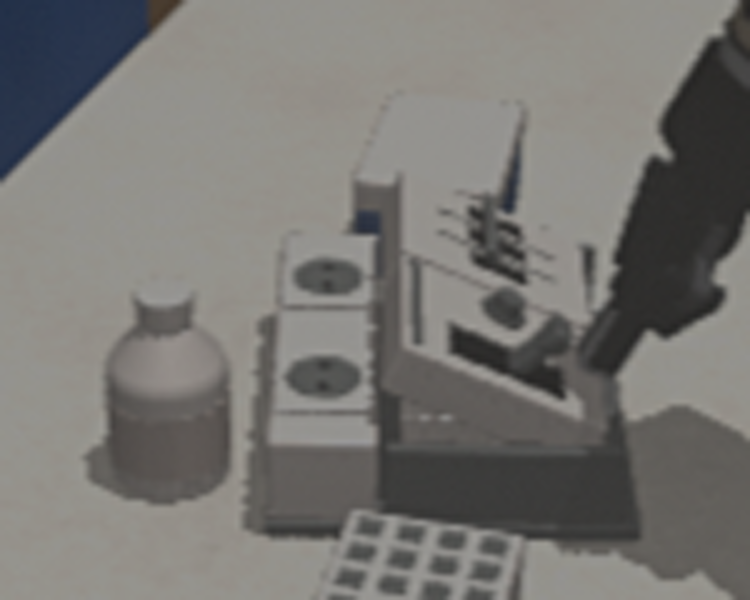

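Run:
```python
import numpy as np
np.set_printoptions(precision=1,suppress=True)
piv=np.array([4.2,65.9]); D=np.radians
prev=np.array([-43.94,71.41]); pt=25.
for i,(th,ta) in enumerate([(48,25)]+[(48-56*k/13,25-33*k/13) for k in range(1,14)]):
    u=np.array([-np.sin(D(th)),np.cos(D(th))]); n=np.array([-np.cos(D(th)),-np.sin(D(th))])
    C=piv+45*u+6*n; a=lambda t:np.array([-np.sin(D(t)),np.cos(D(t))]); e=lambda t:np.array([np.cos(D(t)),np.sin(D(t))])
    T=C-15*a(ta)-11*e(ta); d=T-prev
    tip=T+11*e(ta); 
    print(i,round(th,1),round(ta,1),"TCP",T,"clear",T[1]-(75+T[0]*.4663),tip[1]-(75+tip[0]*.4663),
      "shift before-turn axes x,z",np.array([-d@e(pt),-d@a(pt)]),"after-turn",np.array([-d@e(ta),-d@a(ta)]),"turn",(pt-ta)/6)
    prev=T;pt=ta
```

```text
0 48 25 TCP [-36.9  73.3] clear 15.508724804764299 15.508801151864908 shift before-turn axes x,z [-7.2  1.3] after-turn [-7.2  1.3] turn 0.0
1 43.7 22.5 TCP [-35.7  76.2] clear 17.85568748911085 17.318210418418587 shift before-turn axes x,z [-2.3 -2.1] after-turn [-2.3 -2.2] turn 0.42307692307692335
2 39.4 19.9 TCP [-34.2  79. ] clear 19.980302971483326 18.906327318677967 shift before-turn axes x,z [-2.4 -2. ] after-turn [-2.3 -2.1] turn 0.42307692307692274
3 35.1 17.4 TCP [-32.6  81.7] clear 21.87272518193231 20.264358698022306 shift before-turn axes x,z [-2.4 -1.9] after-turn [-2.4 -2. ] turn 0.42307692307692274
4 30.8 14.8 TCP [-30.8  84.2] clear 23.52453144407915 21.384930658795497 shift before-turn axes x,z [-2.5 -1.8] after-turn [-2.4 -2. ] turn 0.42307692307692335
5 26.5 12.3 TCP [-28.8  86.5] clear 24.928765608622044 22.262129635511798 shift before-turn axes x,z [-2.5 -1.7] after-turn [-2.4 -1.9] turn 0.4230769230769231
6 22.2 9.8 TCP [-26.6  88.7] clear 26.07997269099272 22.891534986370132 shift before-turn axes x,z [-2.6 -1.6] after-turn [-2.5 -1.8] turn 0.4230769230769231

[... 413 characters left out ...]
 [-2.7 -1.3] after-turn [-2.6 -1.5] turn 0.42307692307692335
10 4.9 -0.4 TCP [-16.7  95.3] clear 28.099177177484734 22.89615244626009 shift before-turn axes x,z [-2.7 -1.2] after-turn [-2.6 -1.4] turn 0.42307692307692274
11 0.6 -2.9 TCP [-14.   96.4] clear 27.957285795538624 22.27371246024046 shift before-turn axes x,z [-2.7 -1.1] after-turn [-2.6 -1.3] turn 0.42307692307692335
12 -3.7 -5.5 TCP [-11.3  97.3] clear 27.56199456781455 21.409027031615636 shift before-turn axes x,z [-2.7 -1. ] after-turn [-2.7 -1.2] turn 0.42307692307692274
13 -8.0 -8.0 TCP [-8.5 98. ] clear 26.91858627695919 20.308300161402315 shift before-turn axes x,z [-2.7 -0.9] after-turn [-2.7 -1.1] turn 0.42307692307692335
```

Call:
step_arm([
  [[0, 0, 0], [-2, 0.9, 0.6], -1],
  [[0, 0, 0], [-2, 0.8, 0.7], -1],
  [[0, 0, 0], [-2, 0, 0], -1],
  [[0, 0, 0], [-1.2, 0, 0], -1],
  [[0, 0.42, 0], [-2.3, 0, -2.1], -1],
  [[0, 0.42, 0], [-2.4, 0, -2.0], -1],
  [[0, 0.42, 0], [-2.4, 0, -1.9], -1],
  [[0, 0.42, 0], [-2.4, 0, -1.9], -1],
])

```text
t: 10.3
eef_pos: [0.5415, -0.0305, 0.0915]
eef_rot: [[-0.921, -0.309, 0.238], [-0.299, 0.951, 0.079], [-0.251, 0.002, -0.968]]
ft_force: [-5.2, -0.8, 0.5]
gripper_width: 0.0002
```

```bash
python3 look.py 8 side
```

```text
t 10.3 joints [ -18.     2.7  122.9   12.5   43.3 -134.3] F [-5.22 -0.81  0.54]
TCP in rcd [-33.9651  23.3843  81.5029] rot in rcd
 [[-0.9681 -0.0004  0.2506]
 [ 0.0001  1.      0.0019]
 [-0.2506  0.0019 -0.9681]]
button in tool mm [-29.0519 -47.3863   2.8863]
tipdrop in tool mm [ -8.221   -1.359  -12.7463]
```

View pics/side8.png

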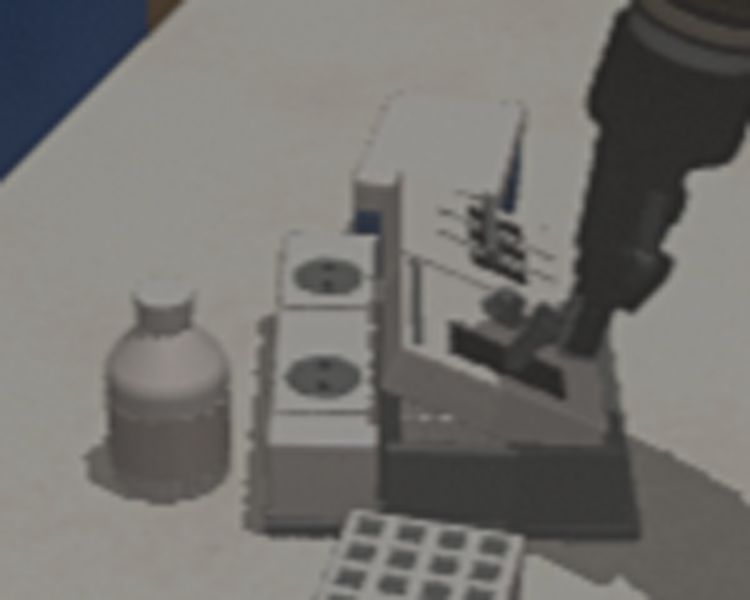

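Call:
step_arm([
  [[0, 0.42, 0], [-2.5, 0, -1.8], -1],
  [[0, 0.42, 0], [-2.5, 0, -1.7], -1],
  [[0, 0.42, 0], [-2.6, 0, -1.6], -1],
  [[0, 0.42, 0], [-2.6, 0, -1.5], -1],
  [[0, 0.42, 0], [-2.7, 0, -1.4], -1],
  [[0, 0.42, 0], [-2.7, 0, -1.3], -1],
  [[0, 0.42, 0], [-2.7, 0, -1.2], -1],
  [[0, 0.42, 0], [-2.7, 0, -1.1], -1],
])

```text
t: 11.15
eef_pos: [0.5601, -0.0245, 0.1061]
eef_rot: [[-0.947, -0.309, -0.094], [-0.307, 0.951, -0.028], [0.098, 0.002, -0.995]]
ft_force: [-5.3, -0.2, 2.6]
gripper_width: -0.0
```

```bash
python3 look.py 9 side top
```

```text
t 11.15 joints [ -11.7   12.8  108.8   -3.    63.3 -118.2] F [-5.27 -0.17  2.6 ]
TCP in rcd [-14.3905  23.2902  96.0562] rot in rcd
 [[-0.9952  0.0004 -0.0978]
 [ 0.0002  1.      0.0024]
 [ 0.0978  0.0024 -0.9952]]
button in tool mm [-10.2475 -47.3105   9.0848]
tipdrop in tool mm [14.723  -1.2966  1.6013]
```

View pics/side9.png

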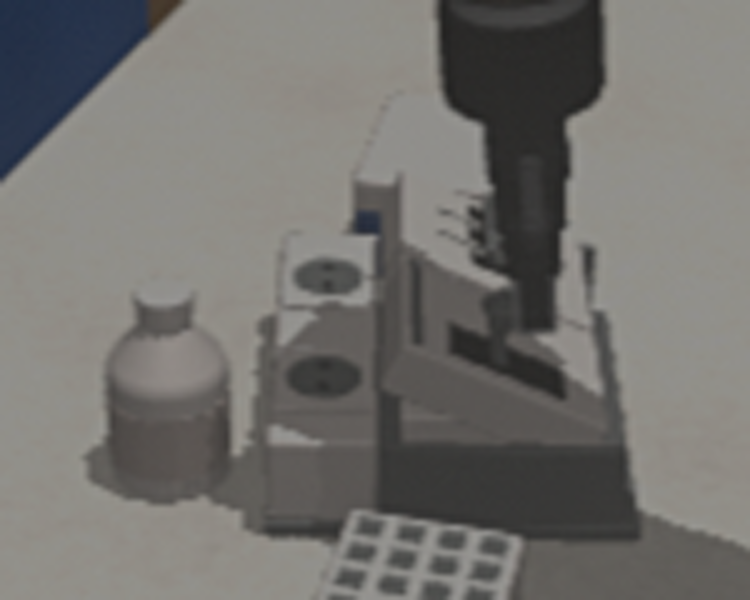

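Call:
step_arm([
  [[0, 0.3, 0], [-2, 0, -0.7], -1],
  [[0, 0, 0], [-1.5, 0, -0.3], -1],
  [[0, 0, 0], [-1, 0, 0], -1],
  [[0, 0, 0], [-1, 0, 0], -1],
  [[0, 0, 0], [-1, 0, 0], -1],
  [[0, 0, 0], [-0.5, 0, 0], -1],
  [[0, 0, 0], [0, 0, 0], -1],
  [[0, 0, 0], [0, 0, 0], -1],
])

```text
t: 12.05
eef_pos: [0.5654, -0.0229, 0.1064]
eef_rot: [[-0.943, -0.309, -0.125], [-0.306, 0.951, -0.038], [0.13, 0.002, -0.991]]
ft_force: [-11.8, -1.6, 7.1]
gripper_width: -0.0002
```

```bash
python3 look.py 10 side
```

```text
t 12.05 joints [ -11.    14.4  107.    -3.9   65.3 -117.2] F [-11.81  -1.55   7.12]
TCP in rcd [-8.8644 23.1658 96.438 ] rot in rcd
 [[-0.9915  0.0003 -0.1303]
 [ 0.      1.      0.0024]
 [ 0.1303  0.0024 -0.9915]]
button in tool mm [ -5.1068 -47.1898   9.8423]
tipdrop in tool mm [20.0921 -1.1742  3.1805]
```

View pics/side10.png

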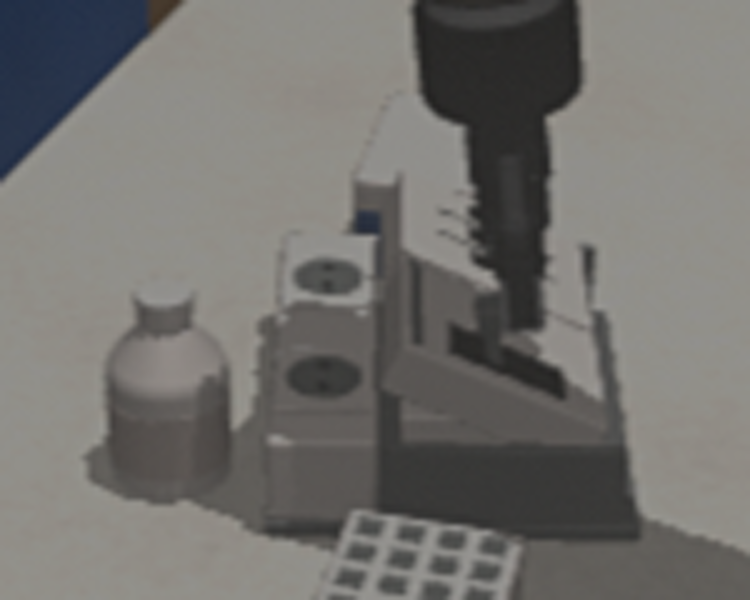

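Call:
step_arm([
  [[0, 0, 0], [1, 0, 0], -1],
  [[0, 0, 0], [1, 0, 0], -1],
  [[0, 0, 0], [1.5, 0, 0], -1],
  [[0, 0, 0], [2, 0, 0], -1],
  [[0, 0, 0], [2, 0, 0], -1],
  [[0, 0, 0], [2, 0, 0], -1],
  [[0, 0, 0], [0, 0, 0], -1],
  [[0, 0, 0], [0, 0, 0], -1],
])

```text
t: 12.9
eef_pos: [0.5608, -0.0255, 0.1084]
eef_rot: [[-0.945, -0.308, -0.114], [-0.306, 0.951, -0.038], [0.12, -0.001, -0.993]]
ft_force: [0.1, 0.2, -1.0]
gripper_width: 0.0003
```

```bash
python3 look.py 11 side
```

```text
t 12.9 joints [ -11.4   13.4  108.    -3.8   64.7 -117.6] F [ 0.14  0.21 -0.98]
TCP in rcd [-14.0957  22.1029  98.362 ] rot in rcd
 [[-0.9928  0.0009 -0.1198]
 [ 0.0011  1.     -0.0011]
 [ 0.1198 -0.0012 -0.9928]]
button in tool mm [-10.473  -46.0793  11.3454]
tipdrop in tool mm [14.7006 -0.114   4.2536]
```

View pics/side11.png

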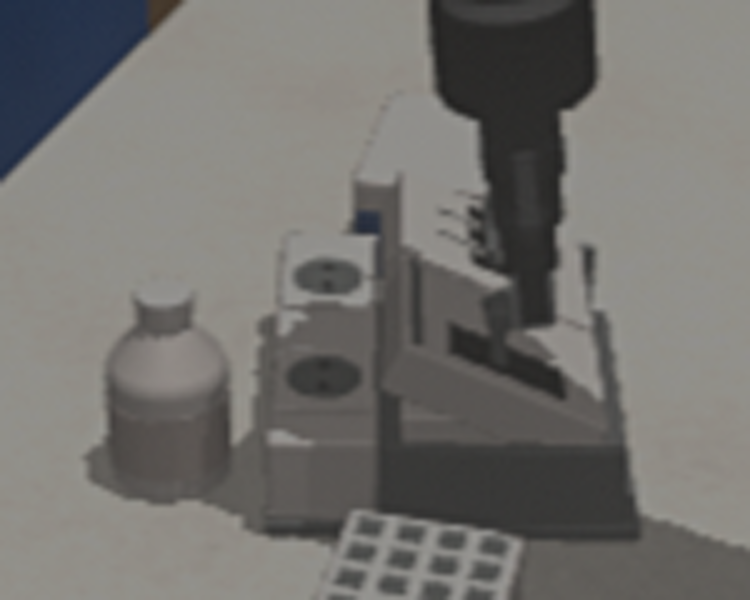

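Call:
step_arm([
  [[0, 0, 0], [3, 0, 0], -1],
  [[0, 0, 0], [6, 0, -3], -1],
  [[0, 0, 0], [10, 0, -10], -1],
  [[0, 0, 0], [10, 0, -20], -1],
  [[0, 0, 0], [0, 0, -30], -1],
  [[0, 0, 0], [0, 0, -30], -1],
  [[0, 0, 0], [0, 0, -20], -1],
  [[0, 0, 0], [0, 0, 0], -1],
])

```text
t: 13.75
eef_pos: [0.5475, -0.0304, 0.2277]
eef_rot: [[-0.945, -0.308, -0.109], [-0.306, 0.951, -0.04], [0.116, -0.004, -0.993]]
ft_force: [0.8, 0.4, 0.3]
gripper_width: -0.0006
```

Call:
step_arm([
  [[0, 0, 0], [0, 0, 0], -1],
  [[0, 0, 0], [0, 0, 0], -1],
  [[0, 0, 0], [0, 0, 0], -1],
  [[0, 0, 0], [0, 0, 0], -1],
  [[0, 0, 0], [0, 0, 0], -1],
  [[0, 0, 0], [0, 0, 0], -1],
  [[0, 0, 0], [0, 0, 0], -1],
  [[0, 0, 0], [0, 0, 0], -1],
])

```text
t: 14.55
eef_pos: [0.5455, -0.03, 0.2234]
eef_rot: [[-0.944, -0.308, -0.117], [-0.306, 0.951, -0.038], [0.123, -0.0, -0.992]]
ft_force: [0.4, 0.2, 0.2]
gripper_width: -0.0
```

```bash
python3 look.py 12 wrist side top
```

```text
t 14.55 joints [ -12.2    4.3  105.2   -3.6   76.5 -119.1] F [0.35 0.24 0.16]
TCP in rcd [-29.9669  22.5777 213.408 ] rot in rcd
 [[-0.9925  0.0009 -0.1225]
 [ 0.0009  1.      0.0001]
 [ 0.1225 -0.     -0.9925]]
button in tool mm [-40.345  -46.5527 123.496 ]
tipdrop in tool mm [-15.1617  -0.5738 116.5283]
```

View pics/side12.png

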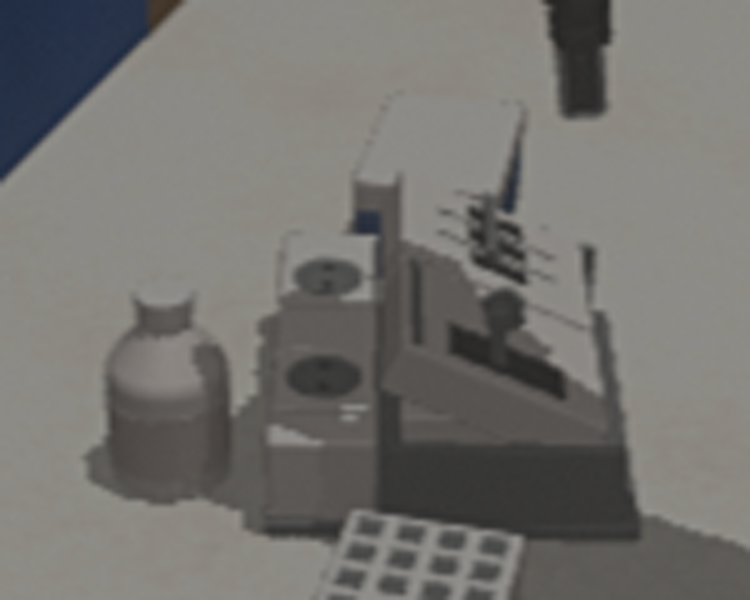

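View pics/wrist12.png

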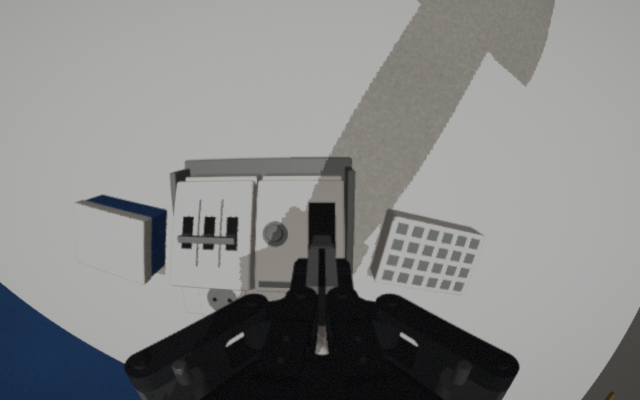

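Run:
```python
from h import *
a=np.load("pics/side2.npz");b=np.load("pics/side12.npz")
d=abs(a["range_z"]-b["range_z"])[160:235,275:395]; print("side depth change >12mm px:",(d>.012).sum())
ys,xs=np.where(d>.012); print(list(zip(xs+275,ys+160))[:30])
t0=np.load("pics/top0.npz");t1=np.load("pics/top12.npz")
for n,(r,c) in dict(plate=(slice(195,245),slice(258,322)),bottle=(slice(135,170),slice(320,356)),box=(slice(152,206),slice(422,492))).items():
    e=abs(t0["range_z"]-t1["range_z"])[r,c]; print(n,(e>.012).sum(),e.size)
from workcell import ctrl; ctrl.sign_off()
```

```text
side depth change >12mm px: 406
[(np.int64(371), np.int64(160)), (np.int64(372), np.int64(160)), (np.int64(373), np.int64(160)), (np.int64(374), np.int64(160)), (np.int64(375), np.int64(160)), (np.int64(376), np.int64(160)), (np.int64(377), np.int64(160)), (np.int64(378), np.int64(160)), (np.int64(379), np.int64(160)), (np.int64(380), np.int64(160)), (np.int64(381), np.int64(160)), (np.int64(382), np.int64(160)), (np.int64(383), np.int64(160)), (np.int64(384), np.int64(160)), (np.int64(385), np.int64(160)), (np.int64(386), np.int64(160)), (np.int64(387), np.int64(160)), (np.int64(388), np.int64(160)), (np.int64(389), np.int64(160)), (np.int64(297), np.int64(161)), (np.int64(319), np.int64(161)), (np.int64(329), np.int64(161)), (np.int64(357), np.int64(161)), (np.int64(371), np.int64(161)), (np.int64(372), np.int64(161)), (np.int64(373), np.int64(161)), (np.int64(374), np.int64(161)), (np.int64(375), np.int64(161)), (np.int64(376), np.int64(161)), (np.int64(377), np.int64(161))]
plate 23 3200
bottle 12 1260
box 27 3780
the job is handed in; nothing more can be done
```

I tested the residual-current breaker and reset it, and handed the job in at about 14.6 s of the 43 s allowed.

- **Button press:** I pressed the button with the shut fingers, square to the sloping face. I measured about 6.5 N partway through the press. The wrist picture then showed the lever dropped, after about 6 mm of travel.
- **Lever lift:** I swung the lever up from its front side to the end stop, with about 14 N at the wrist, then backed away. The wrist force fell to roughly zero, no more than its noise.

**Last checks:**
- **Lever and button:** After more than 0.8 s untouched, the side and wrist pictures showed the lever standing up where it was at the start. The button was out.
- **Neighbouring toggle:** It was still up in the same pictures.
- **Plate, tip box and bottle:** The top camera's depth showed no movement beyond scattered noise pixels (under 1 % of each area).
- **Robot:** It was clear of the module, about 0.1 m above it.

**What disagreed or was left open:**
- The top and wrist cameras put the module about 2 mm apart; I went with a value close to the wrist camera's.
- A depth comparison of the side view flagged 406 changed pixels. The ones I listed were mostly where the gripper had stood in the earlier picture. I did not look at the rest, so this check neither confirms nor rules out a change at the lever. I judged the lever by the pictures.

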